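Clamp a gearbox and start its leak test

TASK

Start the leak test on the gearbox in the nest: with the closed fingertips push the toggle clamp's raised handle down, without gripping or forcing it, until it is fully closed, then press down the raised half of the test unit's power rocker to switch it on, then press the round start button all the way down and let it spring back. Keep to that order, leave the square button and the mushroom stop button unpressed, and only push the clamp and controls: do not move or lift the gearbox or any of the loose things around.

Things in the scene. Friction and masses are not known exactly. Their poses are not given: they have to be found in the camera images.
- fixture: Fixed steel fixture, plate 290 x 110 x 15 mm. Origin on the bench, plate from x -150 to +140 mm; x runs from clamp handle to gearbox, z up. On it: riser with toggle clamp at x 0 (top z 145), gearbox nest ring at x 85. The clamp's forked arm starts raised, up to z 230, x 10 to 85; linked to the handle, it comes down astride the gearbox shaft as the handle goes down.
- clamp_handle (a joint): Angle of the toggle clamp's handle, rad: 0 = fully open, handle raised 0.85 rad above level; 0.85 = closed, handle level and at its stop, the arm's two rubber feet down on the gearbox flange. Its elevation above level is 0.85 minus this value. A stiff hinge (about 3 N at the grip) that stays where it is left.
- clamp_grip (a point): Point on the centre line of the clamp handle's black round grip (14 mm diameter), 100 mm from the pivot; handle 125 mm long. It swings about the pivot in the fixture's x-z plane: open, it is up and to -x of the pivot; closed, level with the pivot and further out to -x. Push it down and outwards, fingers bearing on its upper side, which faces the raised arm.
- clamp_pivot (a point): Fixed axis of the handle's hinge, at fixture x -14, y 0, z 138 mm; the hinge axis is the fixture's y.
- gearbox: Gearbox under test, about 1.9 kg, standing loose in the fixture's nest, shaft up: body 76 mm diameter, square aluminium flange 80 mm with its top 100 mm above the origin, 16 mm shaft up to 136 mm. Origin at the centre of its underside, 15 mm above the bench.
- test_unit: Fixed leak-test unit, grey box 160 (x) x 280 (y) mm, flat white panel on top at z 80 mm. Origin on the bench under its centre; x away from the operator, z up. Four black controls in a row at x -35 mm: power rocker y +95, square button y +30, round start button y -30, mushroom stop button y -95 mm. Dark flat display behind the rocker and square button.
- power_rocker (a joint): Tilt of the power rocker, rad: 0 = off (far half, on the unit's +x side, stands raised; near half lies level), 0.42 = on (far half pressed down level). It stays where it is left. Takes about 2 N at the raised end.
- rocker_raised_end (a point): Point on the top face of the rocker's raised (far) half, 18 mm from the rocking axis. The rocker is 44 mm long (along the unit's x), 26 mm wide. This point is about 16 mm above the panel when off and 9 mm above when on; the surrounding bezel is 4 mm high.
- start_button (a joint): Travel of the round start button, m: 0 = out, 0.006 = fully down. Springs back. 2 N to start moving, 5 N fully down.
- start_button_top (a point): Centre of the top of the round, flat start button: 28 mm diameter, 14 mm above the panel when out (bezel 4 mm high).
- square_button (a joint): Travel of the square button (28 x 28 mm, same height as the start button; print key), m: 0 = out, 0.006 = down. Not to be pressed.
- mushroom_button (a joint): Travel of the mushroom-headed stop button (40 mm diameter, 34 mm above the panel), m: 0 = out, 0.006 = down. Not to be pressed.
- gearbox_left: A waiting gearbox like the one in the nest. Origin at its underside's centre.
- gearbox_middle: Another waiting gearbox. Origin at its underside's centre.
- gearbox_right: Another waiting gearbox. Origin at its underside's centre.
- screwdriver: A loose screwdriver 190 mm long lying on the bench, between the fixture and the test unit. Origin under its middle.
- bearing: Loose steel bearing ring, 36 mm across, 10 mm high, lying on the fixture's plate under the clamp handle. Origin at its underside's centre.
- bit_socket: Loose steel bit socket, 25 mm across, 40 mm tall, standing on the test unit's panel behind the mushroom button. Origin at its underside's centre.
Not all that is in view belongs to the job. Leave any brown or red look-alike of the gearbox alone.

How it is judged:
By the outcome, as a careful person would: the job done as asked, in the order asked, and still so for the second after the job is handed in, with the robot touching nothing.
It also fails if it takes over 48 s, if anything falls off the work surface, if the arm or the gripper's body presses on something with over 40 N, if the wrist force passes 120 N, or if a joint passes its speed limit or range.

ROBOT

A 6-joint arm with a two-finger parallel gripper is mounted at the origin on the work surface. World frame = base frame: x ahead of the robot, y to its left, z up, the work surface at z = 0. Lengths are in m, angles in rad, forces in N, time in s.
With the tool pointing down it reaches from about 0.275 to 0.85 m from the base axis. Payload 19 kg.
Tool frame: the origin (TCP) lies midway between the tips of the shut fingers; the grasp point (between the pads) lies 19 mm behind it; z points along the fingers, y is the line along which they close (so a half turn about z gives the same grasp; the last joint's range is limited). The gripper opens to 85 mm and grips with 20 to 120 N. Pads are 22 mm wide; open, the fingers measure 114 mm over their backs; the gripper's body (76 mm by 85 mm) begins 54 mm behind the grasp point. The pads swing forward as they close: fully open they stand 13 mm farther back than shut.
Start: joints at [-1.406, 0.15, 1.437, -0, 1.554, -0.134], TCP at [0.169, -0.549, 0.231] pointing down, gripper open.
Joint ranges: [-2.8, 2.8], [-0.68, 2.1], [0.12, 2.68], [-1.39, 4.53], [0.16, 2.79], [-2.81, 2.81]. Speed limits (rad/s): [1.89, 1.89, 2.22, 3.01, 3.01, 3.01].

INTERFACE

Orientations are given as a unit quaternion [x, y, z, w].
In Python, from workcell import get_state, vision, order gives the robot as it stands.
- The arm moves only by the tool move_arm, never from a script. Its argument "deltas" is a list that holds one entry, the list of rows, each a list of 5 numbers: the opening, from -1 (shut) to 1 (fully open), then the shift along the tool's x, y, z in mm, then the turn about the tool's z in rad. A call has 1 to 12 rows; each row is the pose to reach, as a shift and turn from the pose commanded when the call began, along the tool's axes at that moment; what a row does not reach only later rows make up. A row lasts 1/10 s, in which the tool goes at most 50 mm and 8.59 degrees, less where a joint would pass 70% of its speed; a pose out of reach is approached as far as the arm can. A call with a gripper value outside its range is refused whole. The fingers move at their own pace and stop on an object; the grip force is fixed at half the most. Time passes only in rows, so rows that repeat a pose let the fingers close. It gives the time, the measured TCP pose, the force, the opening and the grip force at its end, in the units of the state.
- get_state(): the state, without advancing time (a new reading comes with each control period).
- vision.capture(name): name is "side" or "top"; returns a dict with "image" (384x512x3 uint8, red, green, blue), "intrinsics" (3x3 intrinsics, pixels), "k1" (the pictures are not rectified: a ray, as slopes to the right and down, at radius r is drawn at 1 + k1 r^2 times it, then the intrinsics apply), "xyz" and "attitude" of the camera in the world. Camera axes: x right, y down, z forward; pixel columns grow to the right and rows downward; lengths in m; the calibration is good to about 2 mm. A picture is of the moment at which its call begins. There is no depth.
- order.job_done(): hands the job in; it is judged then, once.
The state is a dict: "time_s": time; "q": joint angles; "qvel": joint speeds; "tau": joint torques, N m; "tool_pos": TCP position; "tcp_rot": TCP orientation; "ft_force": force on the tool from outside, world axes, zero at the start; "ft_torque": the same for the moment, N m; "width": finger opening in m; "grip_force": force on a finger pad.
Only numpy, scipy, OpenCV 4.12 (cv2) and the standard library are available. Lean on these libraries where they do the work, as an engineer would, in place of code of your own. Each camera call takes 0.05 s, during which the arm holds its last target. There are 200 camera calls.

## Working session

There is one attempt and no reset: what is moved stays moved. The work goes in short steps, Python scripts to look and compute and a tool call to move; the robot and the scene stay as the last step left them, time stands still between calls to the robot, and variables do not carry over. Pictures are saved under pics/ and viewed, at most 10 in all, crops included, and the job is handed in when it is done.

Besides the shell and the picture viewer there is one more tool, called after "Call:" by a JSON object that holds its "op" and its "data", one argument or row to a line. move_arm: Moves the arm, as the interface text tells. Its arguments: {"type":"object","properties":{"deltas":{"type":"array","items":{"type":"array","items":{"type":"array","items":{"type":"number"}}}}},"required":["deltas"]}

```bash
mkdir -p pics; cat > h.py <<'E'
import numpy as np, cv2
from scipy.spatial.transform import Rotation as R
from workcell import get_state, vision, order
import pickle
def cap(n,f):
    c=vision.capture(n); cv2.imwrite('pics/'+f+'.png',cv2.cvtColor(c['image'],cv2.COLOR_RGB2BGR)); pickle.dump(c,open(f+'.pkl','wb')); return c
def rot(c):
    a=np.array(c['attitude'],float)
    return a if a.shape==(3,3) else R.from_quat(a).as_matrix()
def ray(c,u,v):
    K=np.array(c['intrinsics']); d=np.array([(u-K[0,2])/K[0,0],(v-K[1,2])/K[1,1]]); s=d.copy()
    for _ in range(20): s=d/(1+c['k1']*(s@s))
    return np.array(c['xyz']),rot(c)@np.array([s[0],s[1],1])
def atz(c,u,v,z):
    o,d=ray(c,u,v); return o+d*(z-o[2])/d[2]
def proj(c,p):
    q=rot(c).T@(np.array(p)-np.array(c['xyz'])); s=q[:2]/q[2]; s=s*(1+c['k1']*(s@s)); K=np.array(c['intrinsics'])
    return s*[K[0,0],K[1,1]]+[K[0,2],K[1,2]]
E
python3 - <<'E'
from h import *
for n in('side','top'):
    c=cap(n,n+'0'); print(n,c['xyz'],c['attitude'],c['intrinsics'],c['k1'])
s=get_state(); print(s)
a=cv2.imread('pics/top0.png'); cv2.imwrite('pics/top0b.png',cv2.resize(a,(800,600),interpolation=cv2.INTER_CUBIC))
a=cv2.imread('pics/side0.png'); cv2.imwrite('pics/side0b.png',cv2.resize(a,(800,600),interpolation=cv2.INTER_CUBIC))
E
```

```text
side [ 0.26968211 -0.83990775  0.97543457] [ 0.90096446 -0.16303055  0.0618644  -0.39731207] [[412.45581255   0.         256.10716205]
 [  0.         412.45581255 193.36391044]
 [  0.           0.           1.        ]] -0.08076505388724708
top [ 3.13117097e-01 -2.94564980e-04  1.64114758e+00] [ 0.71155343 -0.69728568  0.06486009 -0.05725004] [[425.26074222   0.         252.32877288]
 [  0.         425.26074222 193.01764274]
 [  0.           0.           1.        ]] -0.0562193423379262
{'time_s': 0.1, 'q': array([-1.40597042e+00,  1.50959547e-01,  1.43791762e+00,  1.02319602e-05,
        1.55376113e+00, -1.33984344e-01]), 'qvel': array([-1.54567187e-03, -1.26735354e-03, -2.24596086e-03,  2.49468862e-04,
       -4.01065758e-05, -3.83262185e-04]), 'tau': array([ 5.45043076e-03, -7.14373827e+01, -5.71783555e+01, -2.34102081e-04,
        7.33941182e-03, -4.94726964e-05]), 'tool_pos': array([ 0.16923157, -0.54933161,  0.23074697]), 'tcp_rot': array([ 9.88859678e-01,  1.48849804e-01, -2.94741531e-06, -5.22838287e-04]), 'ft_force': array([ 0.73361465, -0.31618555,  0.0609196 ]), 'ft_torque': array([0.00614059, 0.01759301, 0.02311514]), 'grip_force': 0.0, 'width': 0.08522893909179688}
```

View pics/top0b.png

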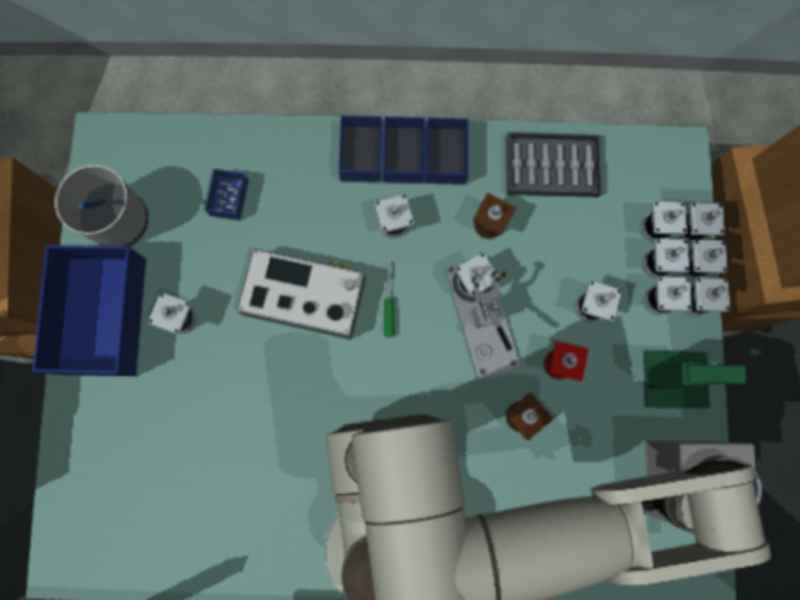

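View pics/side0b.png

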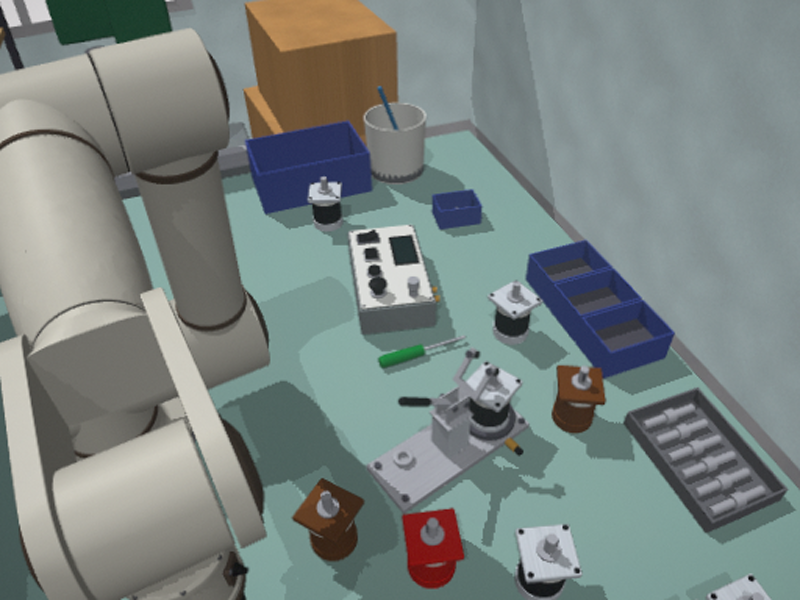

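Top view (800x600): test unit at about (302,292), with the rocker at (260,296), square button at (285,302), round start at (310,308) and mushroom at (335,312). The fixture runs from its handle end at (490,360) to the gearbox nest at (475,272). The brown and red look-alikes are at (494,215), (529,416) and (569,361). Next I'll make enlarged crops.

```bash
python3 - <<'E'
from h import *
t=cv2.imread('pics/top0.png'); s=cv2.imread('pics/side0.png')
def cr(a,x,y,w,h): return cv2.resize(a[y:y+h,x:x+w],(400,300),interpolation=cv2.INTER_CUBIC)
# scale 4 : 100x75 ; top fixture needs 96 rows -> rotate not; 128x96 scale 3.125
A=cr(t,150,150,100,75);B=cr(t,260,150,128,96);C=cr(s,215,135,100,75);D=cr(s,230,215,128,96)
cv2.imwrite('pics/crops0.png',np.vstack([np.hstack([A,B]),np.hstack([C,D])]))
E
```

```text
(no output)
```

View pics/crops0.png

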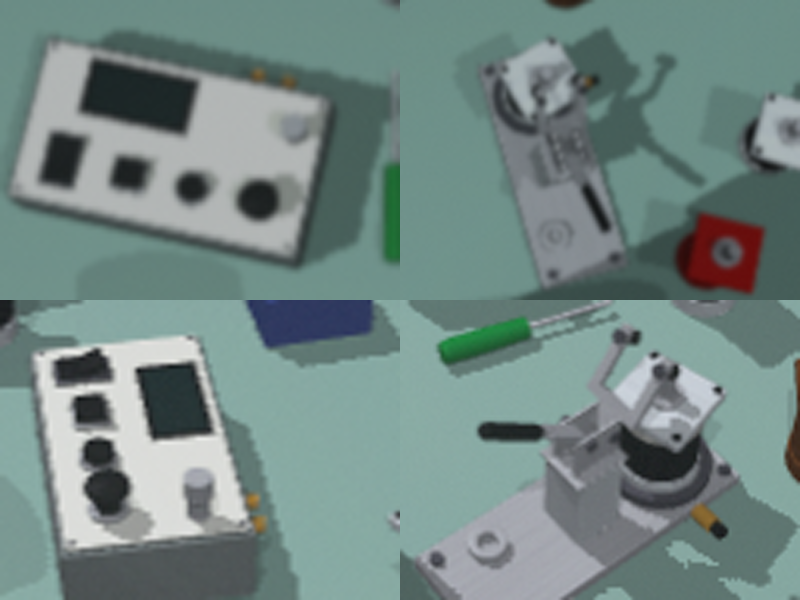

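```bash
python3 - <<'E'
from h import *
from scipy.optimize import least_squares
t=pickle.load(open('top0.pkl','rb'));s=pickle.load(open('side0.pkl','rb'))
A=lambda x,y:(t,(x+.5)/4-.5+150,(y+.5)/4-.5+150)
B=lambda x,y:(t,(x+.5)/3.125-.5+260,(y+.5)/3.125-.5+150)
C=lambda x,y:(s,(x+.5)/4-.5+215,(y+.5)/4-.5+135)
D=lambda x,y:(s,(x+.5)/3.125-.5+230,(y+.5)/3.125-.5+215)
S=lambda x,y:(s,(x+.5)*.64-.5,(y+.5)*.64-.5)
def W(p,q): c,n=np.cos(p[2]),np.sin(p[2]); return [p[0]+c*q[0]-n*q[1],p[1]+n*q[0]+c*q[1],q[2]]
def fit(obs,p0,name):
    f=lambda p:np.concatenate([proj(o[0],W(p,q))-o[1:] for o,q in obs])
    r=least_squares(f,p0,loss='soft_l1'); print(name,r.x.round(4)); print(r.fun.reshape(-1,2).round(1).tolist()); return r.x
U=[(A(63,160),(-.035,.095,.085)),(A(130,173),(-.035,.03,.094)),(A(191,187),(-.035,-.03,.094)),(A(258,200),(-.035,-.095,.114)),
(A(52,38),(.08,.14,.08)),(A(330,100),(.08,-.14,.08)),(A(12,193),(-.08,.14,.08)),
(C(92,110),(-.035,.03,.094)),(C(100,150),(-.035,-.03,.094)),(C(35,52),(-.08,.14,.08)),(C(192,38),(.08,.14,.08)),(C(250,238),(.08,-.14,.08)),(C(65,248),(-.08,-.14,.08))]
u=fit(U,[.5,.15,0],'unit')
g=lambda r,a:(-.014-r*np.cos(a),0,.138+r*np.sin(a))
F=[(B(147,285),(-.15,.055,.015)),(B(226,262),(-.15,-.055,.015)),(B(80,68),(.14,.055,.015)),
(D(15,252),(-.15,.055,.015)),(S(405,508),(-.15,-.055,.015)),(D(340,178),(.14,-.055,.015)),(B(212,231),g(.125,.85)),(D(80,130),g(.125,.85))]
f=fit(F,[.5,-.15,.2],'fix')
for n,z in(('grip',g(.1,.85)),('pivot',g(0,0)),('tip',g(.125,.85)),('gripclosed',g(.1,0))): print(n,np.round(W(f,z),4), proj(t,W(f,z)),proj(s,W(f,z)))
for n,z in(('rock',(-.017,.095,.096)),('start',(-.035,-.03,.094)),('mush',(-.035,-.095,.114)),('sock',(.035,-.1,.12))): print(n,np.round(W(u,z),4))
st=get_state();print(R.from_quat(st['tcp_rot']).as_matrix().round(3))
E
```

```text
unit [ 0.6066  0.208  -0.2092]
[[0.3, -0.3], [0.0, -0.0], [0.5, 0.1], [0.5, 0.0], [-0.3, -1.4], [2.2, -0.3], [-1.5, 0.6], [-0.5, -0.9], [-0.6, 0.0], [-1.5, -0.5], [2.3, -1.2], [1.5, -0.7], [-2.0, 2.3]]
fix [ 0.5703 -0.234   0.2893]
[[-0.6, 1.4], [1.5, 1.1], [-0.3, -0.7], [-0.9, 2.7], [-1.2, 2.3], [0.6, -0.4], [-1.3, -5.0], [5.4, -6.3]]
grip [ 0.4936 -0.2569  0.2131] [323.71835774 214.58254001] [266.29612901 251.77983253]
pivot [ 0.5569 -0.238   0.138 ] [314.61929123 199.52803196] [286.71180595 258.2540855 ]
tip [ 0.4778 -0.2616  0.2319] [326.15887953 218.62360896] [260.65761417 249.98745951]
gripclosed [ 0.461  -0.2666  0.138 ] [322.75622179 226.32309231] [255.38163327 277.78639177]
rock [0.6097 0.3045 0.096 ]
start [0.5662 0.1859 0.094 ]
mush [0.5527 0.1223 0.114 ]
sock [0.6201 0.1029 0.12  ]
[[ 0.956  0.294 -0.   ]
 [ 0.294 -0.956  0.001]
 [ 0.    -0.001 -1.   ]]
```

```bash
python3 - <<'E'
from h import *
from scipy.optimize import least_squares
t=pickle.load(open('top0.pkl','rb'));s=pickle.load(open('side0.pkl','rb'))
B=lambda x,y:(t,(x+.5)/3.125-.5+260,(y+.5)/3.125-.5+150)
D=lambda x,y:(s,(x+.5)/3.125-.5+230,(y+.5)/3.125-.5+215)
S=lambda x,y:(s,(x+.5)*.64-.5,(y+.5)*.64-.5)
def tri(a,b):
    r=least_squares(lambda p:np.r_[proj(a[0],p)-a[1:],proj(b[0],p)-b[1:]],[.5,-.25,.2]); return r.x,r.fun.round(1)
tip=tri(B(207,228),D(80,131)); inn=tri(B(186,187),D(143,132)); print(tip,inn)
d=tip[0]-inn[0]; print(np.linalg.norm(d),np.arctan2(d[2],np.hypot(d[0],d[1])),np.arctan2(-d[1],-d[0]))
def W(p,q): c,n=np.cos(p[2]),np.sin(p[2]); return np.array([p[0]+c*q[0]-n*q[1],p[1]+n*q[0]+c*q[1],q[2]])
F=[(B(147,285),(-.15,.055,.015)),(B(226,262),(-.15,-.055,.015)),(B(80,68),(.14,.055,.015)),
(D(15,252),(-.15,.055,.015)),(S(405,508),(-.15,-.055,.015)),(D(340,178),(.14,-.055,.015))]
r=least_squares(lambda p:np.concatenate([proj(o[0],W(p,q))-o[1:] for o,q in F]),[.5,-.2,.3],loss='soft_l1');f=r.x;print(f,r.fun.reshape(-1,2).round(1).tolist())
c,n=np.cos(f[2]),np.sin(f[2]);M=np.array([[c,-n],[n,c]])
for x in(tip[0],inn[0]): print('fix frame',M.T@(x[:2]-f[:2]),x[2])
# flange corners/shaft
o=np.array
for n_,q in(('shaft',(.085,0,.136)),('flangeC',(.085,0,.1)),('riser',(0,0,.145))): print(n_,(o(proj(t,W(f,q)))-[260,150])*3.125,(o(proj(s,W(f,q)))-[230,215])*3.125)
E
```

```text
(array([ 0.46437934, -0.26321792,  0.21584223]), array([-0.1,  0.5,  0.3, -0.1])) (array([ 0.51918706, -0.24897427,  0.17262774]), array([ 0.2, -0.8, -0.6,  0.1]))
0.07123384330722492 0.6518482809235226 0.25425941400921626
[ 0.57409192 -0.23144147  0.27824199] [[-1.7, 0.4], [0.5, 0.3], [-0.6, -1.9], [-0.1, 1.0], [-0.7, 0.6], [1.6, -1.0]]
fix frame [-0.11422091 -0.00042004] 0.21584223344355954
fix frame [-0.05760886 -0.001778  ] 0.17262774102460837
shaft [144.22856389  70.45190526] [269.79428677  78.01267065]
flangeC [140.08515663  77.08872394] [266.39550805 105.07367553]
riser [165.82533884 138.84318848] [193.64182068 118.00380578]
```

Refit: the fixture sits at (0.574, -0.231) with yaw 0.278. The handle tip triangulates to r=127 mm from the pivot, which matches the given 125 mm, at about 0.66 rad elevation, so it starts partly down. The tool yaw already nearly matches the fixture, so I'm moving above the grip.

Call:
{"op": "move_arm", "data": {
  "deltas": [
    [[-1, 30, -14, -30, 0], [-1, 75, -35, -35, 0], [-1, 120, -57, -35, 0], [-1, 165, -79, -35, 0], [-1, 210, -100, -35, 0], [-1, 255, -121, -35, 0], [-1, 300, -143, -35, 0], [-1, 340, -162, -35, 0], [-1, 375, -179, -35, -0.01], [-1, 392, -187, -35, -0.02], [-1, 392, -187, -35, -0.02], [-1, 392, -187, -35, -0.02]]
  ]
}}

```text
time_s: 1.3
tool_pos: [0.4887, -0.2553, 0.266]
tcp_rot: [0.987, 0.159, -0.0, -0.0]
ft_force: [-0.1, -0.4, 0.2]
width: 0.0002
grip_force: 0.0
```

```bash
python3 - <<'E'
from h import *
t=cap('top','top1');s=cap('side','side1')
st=get_state();p=st['tool_pos'];print(st['time_s'],p,st['ft_force'],st['width'],R.from_quat(st['tcp_rot']).as_matrix().round(3).tolist(),proj(s,p),proj(t,p))
a=cv2.imread('pics/side1.png')[180:330,180:380]
cv2.imwrite('pics/s1.png',cv2.resize(a,(800,600),interpolation=cv2.INTER_CUBIC))
f=np.array([.57409,-.23144]);c,n=np.cos(.27824),np.sin(.27824)
print('fix',np.array([[c,n],[-n,c]])@(p[:2]-f))
E
```

```text
1.4 [ 0.48824501 -0.25598951  0.26617735] [ 0.12730411  0.39126894 -0.31047628] 9.906410065201404e-05 [[0.95, 0.313, -0.0], [0.313, -0.95, 0.0], [-0.0, -0.0, -1.0]] [263.94057933 237.29553983] [326.35249208 214.22495987]
fix [-8.92862766e-02 -2.68341541e-05]
```

View pics/s1.png

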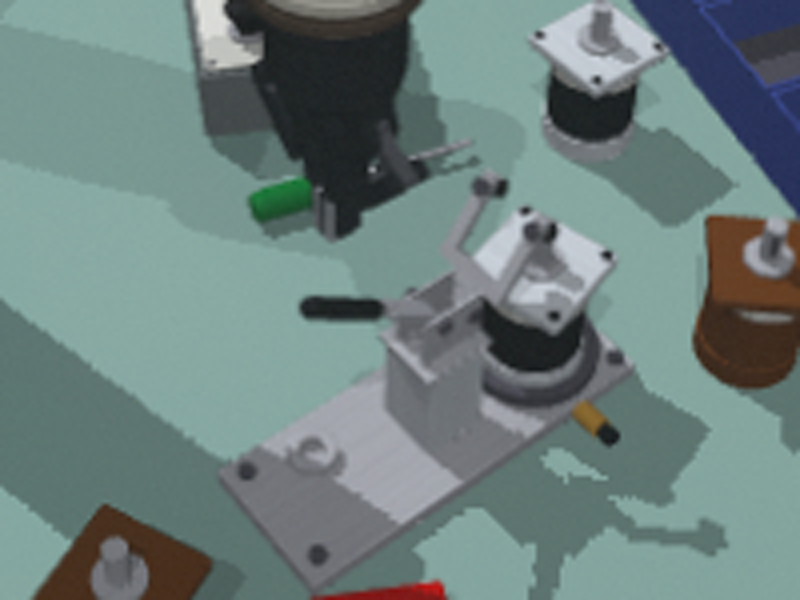

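The side view shows the shut fingertips at (338,230) in the crop, matching the projected TCP. The grip runs (305,308)-(380,308) and the plane is aligned. Pushing down and outwards now.

Call:
{"op": "move_arm", "data": {
  "deltas": [
    [[-1, 0, 0, 20, 0.02], [-1, 0, 0, 40, 0.04], [-1, 0, 0, 46, 0.04], [-1, -1, 0, 51, 0.04], [-1, -2, 0, 56, 0.04], [-1, -4, 0, 61, 0.04], [-1, -6, 0, 66, 0.04], [-1, -7, 0, 71, 0.04], [-1, -9, 0, 76, 0.04]]
  ]
}}

```text
time_s: 2.3
tool_pos: [0.4802, -0.2583, 0.1901]
tcp_rot: [0.99, 0.139, 0.0, 0.0]
ft_force: [-0.7, 0.3, 2.6]
width: 0.0003
grip_force: 1.3
```

Call:
{"op": "move_arm", "data": {
  "deltas": [
    [[-1, -2, 0, 5, 0], [-1, -4, 0, 10, 0], [-1, -5, 0, 15, 0], [-1, -7, 0, 20, 0], [-1, -9, 0, 25, 0], [-1, -11, 0, 30, 0], [-1, -12, 0, 34, 0], [-1, -14, 0, 38, 0], [-1, -14, 0, 40, 0]]
  ]
}}

```text
time_s: 3.2
tool_pos: [0.4665, -0.2621, 0.1499]
tcp_rot: [0.99, 0.139, -0.0, -0.0]
ft_force: [0.2, 0.1, 2.3]
width: -0.0
grip_force: 1.1
```

Call:
{"op": "move_arm", "data": {
  "deltas": [
    [[-1, -1, 0, 1.5, 0], [-1, -1, 0, 3, 0], [-1, -1, 0, 4, 0], [-1, -1, 0, 4, 0]]
  ]
}}

```text
time_s: 3.6
tool_pos: [0.4657, -0.2623, 0.1461]
tcp_rot: [0.99, 0.139, -0.0, -0.0]
ft_force: [1.3, 0.1, 1.2]
width: -0.0005
grip_force: 0.3
```

Call:
{"op": "move_arm", "data": {
  "deltas": [
    [[-1, 0, 0, 1, 0], [-1, 0, 0, 1, 0]]
  ]
}}

```text
time_s: 3.8
tool_pos: [0.4658, -0.2623, 0.1452]
tcp_rot: [0.99, 0.139, -0.0, -0.0]
ft_force: [-0.7, 0.1, 1.7]
width: -0.0001
grip_force: 0.5
```

Call:
{"op": "move_arm", "data": {
  "deltas": [
    [[-1, 0, 0, 0.7, 0], [-1, 0, 0, 0.7, 0]]
  ]
}}

```text
time_s: 4.0
tool_pos: [0.4659, -0.2624, 0.1448]
tcp_rot: [0.99, 0.139, 0.0, 0.0]
ft_force: [-2.9, 0.2, 4.9]
width: 0.0001
grip_force: 2.3
```

Call:
{"op": "move_arm", "data": {
  "deltas": [
    [[-1, 0, 0, 0.6, 0], [-1, 0, 0, 0.6, 0]]
  ]
}}

```text
time_s: 4.2
tool_pos: [0.4659, -0.2624, 0.1446]
tcp_rot: [0.99, 0.139, 0.0, 0.0]
ft_force: [-4.2, 1.0, 9.8]
width: -0.0001
grip_force: 5.0
```

Call:
{"op": "move_arm", "data": {
  "deltas": [
    [[-1, 0, 0, 0.6, 0], [-1, 0, 0, 0.6, 0]]
  ]
}}

```text
time_s: 4.4
tool_pos: [0.4659, -0.2625, 0.1445]
tcp_rot: [0.99, 0.139, 0.0, 0.0]
ft_force: [-6.0, 1.6, 14.3]
width: -0.0003
grip_force: 7.7
```

The handle is at its stop: force climbs steeply at z = 0.1445 against the expected 0.145. Lifting and heading toward the test unit.

Call:
{"op": "move_arm", "data": {
  "deltas": [
    [[-1, 0, 0, -25, 0], [-1, 0, 0, -65, 0], [-1, 0, 0, -105, 0], [-1, 20, -35, -105, 0.05], [-1, 42, -72, -105, 0.12], [-1, 65, -110, -105, 0.19], [-1, 87, -148, -105, 0.26], [-1, 110, -186, -105, 0.33], [-1, 132, -225, -105, 0.4], [-1, 155, -263, -105, 0.47], [-1, 177, -301, -105, 0.49], [-1, 200, -340, -105, 0.49]]
  ]
}}

```text
time_s: 5.6
tool_pos: [0.5647, 0.1215, 0.2484]
tcp_rot: [0.994, -0.106, 0.0, -0.0]
ft_force: [0.8, -0.1, -0.1]
width: 0.0001
grip_force: 0.0
```

```bash
python3 - <<'E'
from h import *
t=cap('top','top2');s=cap('side','side2')
st=get_state();p=st['tool_pos'];M=R.from_quat(st['tcp_rot']).as_matrix();print(st['time_s'],p,st['ft_force'],M.round(3).tolist())
g=np.array([.6117,.3041,.18]);print('tool shift',(M.T@(g-p)*1000).round(1))
a=cv2.imread('pics/side2.png')[200:320,220:380]
b=cv2.imread('pics/top2.png')[140:260,260:420]
cv2.imwrite('pics/s2.png',np.hstack([cv2.resize(x,(400,300),interpolation=cv2.INTER_CUBIC) for x in(a,b)]))
E
```

```text
5.7 [0.56492123 0.124155   0.24778301] [ 0.26040651 -0.21353291 -1.32236296] [[0.979, -0.206, -0.001], [-0.206, -0.979, 0.001], [-0.001, -0.001, -1.0]]
tool shift [   8.9 -185.6   68. ]
```

View pics/s2.png

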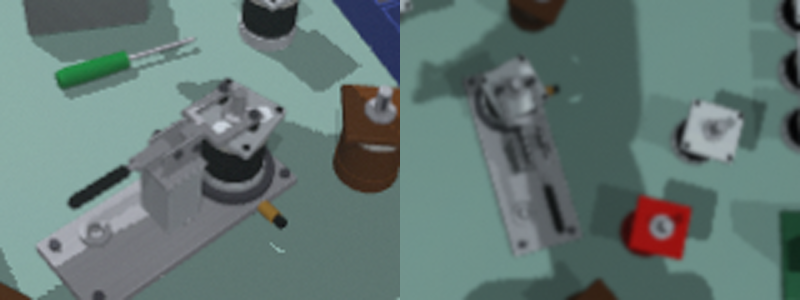

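The clamp is closed: the handle is level ((70,200)-(125,172) in the left crop) and the arm is down on the flange. Going above the rocker.

Call:
{"op": "move_arm", "data": {
  "deltas": [
    [[-1, 2, -40, 0, 0], [-1, 4, -85, 0, 0], [-1, 6, -130, 0, 0], [-1, 8, -165, 20, 0], [-1, 9, -186, 50, 0], [-1, 9, -186, 90, 0], [-1, 9, -186, 118, 0], [-1, 9, -186, 118, 0], [-1, 9, -186, 118, 0]]
  ]
}}

```text
time_s: 6.6
tool_pos: [0.6126, 0.2993, 0.1313]
tcp_rot: [0.994, -0.106, 0.0, -0.0]
ft_force: [-0.0, -0.0, 0.7]
width: -0.0
grip_force: 0.0
```

```bash
python3 - <<'E'
from h import *
t=cap('top','top3');s=cap('side','side3')
st=get_state();p=st['tool_pos'];M=R.from_quat(st['tcp_rot']).as_matrix();print(st['time_s'],p,st['ft_force'])
print('tip proj crop',(proj(s,p)-[205,120])*5)
g=np.array([.6117,.3041,.096]);print('tool shift',(M.T@(g-p)*1000).round(1),(proj(s,g)-[205,120])*5)
a=cv2.imread('pics/side3.png')[120:220,205:305]
cv2.imwrite('pics/s3.png',cv2.resize(a,(500,500),interpolation=cv2.INTER_CUBIC))
E
```

```text
6.7 [0.61326323 0.29957331 0.13283361] [-0.76824949 -0.76898369  0.17141348]
tip proj crop [180.26052003 106.19639483]
tool shift [-2.6 -4.  36.8] [178.35670719 145.45327616]
```

View pics/s3.png

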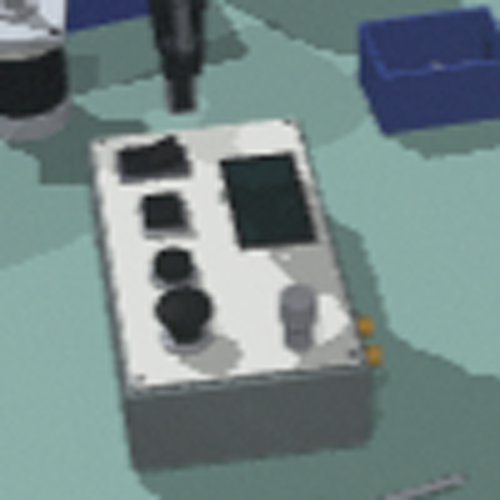

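The fingertip is at (181,108), as predicted, and the rocker's raised far end is at (180,147), right at the projected target. Pressing now.

Call:
{"op": "move_arm", "data": {
  "deltas": [
    [[-1, -2, -4, 15, 0], [-1, -2, -4, 30, 0], [-1, -2, -4, 34, 0], [-1, -2, -4, 37, 0], [-1, -2, -4, 39, 0], [-1, -2, -4, 41, 0], [-1, -2, -4, 41, 0]]
  ]
}}

```text
time_s: 7.4
tool_pos: [0.6112, 0.3039, 0.0894]
tcp_rot: [0.994, -0.105, -0.0, -0.0]
ft_force: [-0.5, 0.4, -0.2]
width: 0.0001
grip_force: 0.1
```

Call:
{"op": "move_arm", "data": {
  "deltas": [
    [[-1, 0, 0, 0.7, 0], [-1, 0, 0, 0.7, 0]]
  ]
}}

```text
time_s: 7.6
tool_pos: [0.6113, 0.3039, 0.089]
tcp_rot: [0.994, -0.105, 0.0, -0.0]
ft_force: [1.4, -0.2, 2.0]
width: 0.0004
grip_force: 1.6
```

Call:
{"op": "move_arm", "data": {
  "deltas": [
    [[-1, 0, 0, 0.7, 0], [-1, 0, 0, 0.7, 0]]
  ]
}}

```text
time_s: 7.8
tool_pos: [0.6113, 0.304, 0.0889]
tcp_rot: [0.994, -0.105, 0.0, -0.0]
ft_force: [-1.5, -0.7, 9.9]
width: 0.0001
grip_force: 4.9
```

Rocker is at its stop at the expected height. Moving to above the start button.

Call:
{"op": "move_arm", "data": {
  "deltas": [
    [[-1, 0, 0, -25, 0], [-1, 0, 0, -60, 0], [-1, -7, 40, -60, 0], [-1, -14, 85, -60, 0], [-1, -20, 125, -60, 0], [-1, -20, 125, -60, 0], [-1, -20, 125, -40, 0], [-1, -20, 125, -30, 0], [-1, -20, 125, -30, 0]]
  ]
}}

```text
time_s: 8.7
tool_pos: [0.5647, 0.1861, 0.1164]
tcp_rot: [0.994, -0.105, -0.001, 0.0]
ft_force: [-0.4, 0.3, 0.3]
width: 0.0001
grip_force: 0.0
```

```bash
python3 - <<'E'
from h import *
t=cap('top','top4');s=cap('side','side4')
st=get_state();p=st['tool_pos'];M=R.from_quat(st['tcp_rot']).as_matrix();print(st['time_s'],p,st['ft_force'])
g=np.array([.5662,.1859,.094]);print('tool shift',(M.T@(g-p)*1000).round(1),(proj(s,g)-[205,120])*5,(proj(s,p)-[205,120])*5)
a=cv2.imread('pics/side4.png')[120:220,205:305]
cv2.imwrite('pics/s4.png',cv2.resize(a,(500,500),interpolation=cv2.INTER_CUBIC))
E
```

```text
8.8 [0.56550361 0.18630895 0.11808887] [0.31634343 0.44615551 0.29120228]
tool shift [ 0.8  0.3 24.1] [169.94137843 260.69102965] [167.08259552 232.54696219]
```

View pics/s4.png

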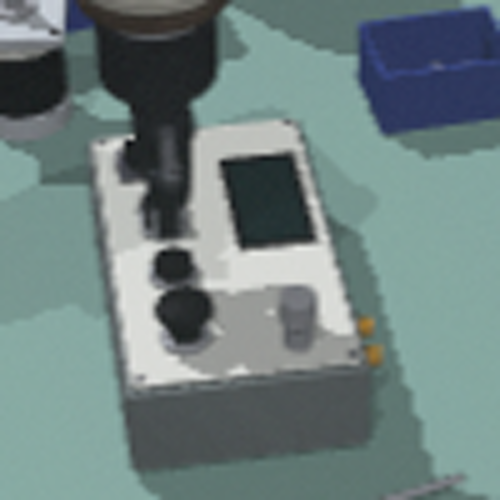

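The fingertip is at (167,232), directly above the start button at (175,263); the neighbouring buttons are clear. Pressing.

Call:
{"op": "move_arm", "data": {
  "deltas": [
    [[-1, 2, 1, 15, 0], [-1, 2, 1, 22, 0], [-1, 2, 1, 25, 0], [-1, 2, 1, 28, 0], [-1, 2, 1, 30, 0], [-1, 2, 1, 30, 0]]
  ]
}}

```text
time_s: 9.4
tool_pos: [0.5671, 0.1845, 0.0882]
tcp_rot: [0.994, -0.105, -0.0, -0.0]
ft_force: [-4.7, -0.9, 5.0]
width: -0.0001
grip_force: 2.4
```

Call:
{"op": "move_arm", "data": {
  "deltas": [
    [[-1, 0, 0, 0.7, 0], [-1, 0, 0, 0.7, 0]]
  ]
}}

```text
time_s: 9.6
tool_pos: [0.5672, 0.1845, 0.088]
tcp_rot: [0.994, -0.105, 0.0, -0.0]
ft_force: [-5.3, -1.4, 8.4]
width: 0.0
grip_force: 4.0
```

Call:
{"op": "move_arm", "data": {
  "deltas": [
    [[-1, 0, 0, 0.6, 0], [-1, 0, 0, 0.6, 0]]
  ]
}}

```text
time_s: 9.8
tool_pos: [0.5673, 0.1845, 0.0879]
tcp_rot: [0.994, -0.105, 0.0, -0.0]
ft_force: [-7.4, -1.8, 14.6]
width: -0.0002
grip_force: 7.2
```

Call:
{"op": "move_arm", "data": {
  "deltas": [
    [[-1, 0, 0, -15, 0], [-1, 0, 0, -50, 0], [-1, 0, 0, -90, 0], [-1, -40, 0, -120, 0], [-1, -85, 0, -140, 0], [-1, -130, 0, -140, 0], [-1, -150, 0, -140, 0], [-1, -150, 0, -140, 0]]
  ]
}}

```text
time_s: 10.6
tool_pos: [0.4187, 0.2166, 0.2283]
tcp_rot: [0.995, -0.105, 0.001, -0.001]
ft_force: [1.6, -0.5, -0.2]
width: 0.0004
grip_force: 0.0
```

```bash
python3 - <<'E'
from h import *
t=cap('top','top5');s=cap('side','side5')
st=get_state();print(st['time_s'],st['tool_pos'],st['ft_force'])
a=cv2.imread('pics/side5.png')
A=cv2.resize(a[120:220,205:305],(400,400),interpolation=cv2.INTER_CUBIC);B=cv2.resize(a[200:320,240:360],(400,400),interpolation=cv2.INTER_CUBIC)
cv2.imwrite('pics/s5.png',np.hstack([A,B]))
E
```

```text
10.7 [0.42079058 0.21606458 0.22765576] [ 0.04586291 -0.64179195 -0.69266518]
```

View pics/s5.png

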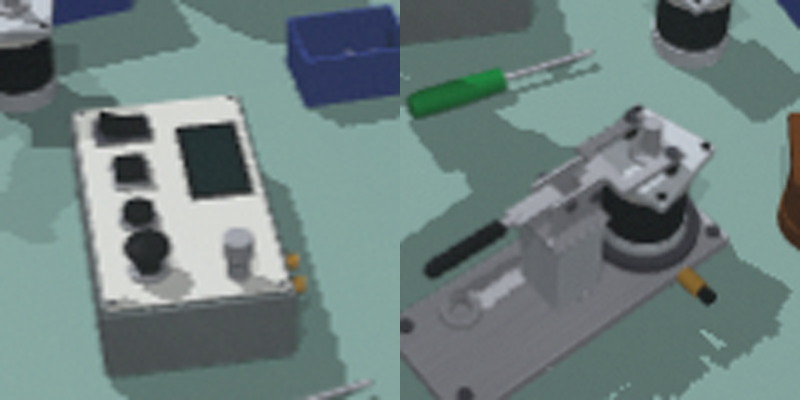

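The rocker is now raised at its near end ((103,115)), so it is on. The start button is back out at (139,212), the clamp is closed and the loose parts are undisturbed. Handing in.

```bash
python3 -c "
from workcell import order; print(order.job_done())"
```

```text
the job is handed in; nothing more can be done
None
```

The leak test is started and the job is handed in: I closed the clamp to its stop, switched the power rocker on, then pressed the start button fully down and let it spring back. The final pictures show the clamp closed, the rocker on and nothing else disturbed; the simulator gave no verdict.

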